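# Load the finishing bowl and take off its clamp cap

## Task

Load the vibratory finisher: take the steel tray by its upright grip, hold its spout close over the bowl, tip it so that all five castings slide into the bowl, and set the empty tray down flat on the bench, leaving the cap on the bowl's centre column until then so that the thread under it stays clean. Then unscrew the cap, which may have a right-hand or a left-hand thread (if it will not come loose one way, try the other), so that the lid can go on. Finish while still holding the cap in the gripper, lifted off and at least 5 cm above where it sat, and leave the jar, brush, screwdriver and wagon alone.

Things in the scene. Friction and masses are not known exactly. Their poses are not given: they have to be found in the camera images.
- finisher: Bench vibratory finisher, fixed to the bench: a round blue motor base carrying an open round grey bowl, with a solid column in the bowl's middle. Origin: middle of the base on the bench, z up. The bowl's inner floor is 93 mm above the bench, 195 mm across; the column is 68 mm across at the floor, 46 mm at its top.
- bowl_rim (a point): Centre of the bowl's mouth, 170 mm above the bench. The rim is 236 mm across outside, 220 mm inside.
- control_unit (a point): Top of the finisher's box-shaped control unit, 178 mm above the bench, 156 mm from the bowl's axis, outside the bowl. The box is 56 x 60 mm and stands on the bench; its knob adds 12 mm.
- column_top (a point): Centre of the top of the bowl's column, 150 mm above the bench: the cap's underside sits here. Inside the cap a threaded stud, 37 mm across and 19 mm high, stands on it. Right-hand thread: the cap loosens anticlockwise seen from above; left-hand: clockwise. Which it is differs from case to case and cannot be seen.
- cap: Black fluted cap, 50 mm across, 32 mm high, about 110 g, mouth down on the column. Origin: centre of its underside, z up. Coarse thread: the wrong way it stops hard within 0.4 rad; the right way it runs freely, after 1.4 rad it lifts straight off, at about 2.3 rad it stops. Before that it cannot be pulled off. It stays where turned.
- tray: Tipping tray of bright steel sheet, 220 g, lying flat: floor 130 mm long (x -65 to +65), 100 mm wide, narrowing over the last 45 mm to an open spout 74 mm wide at +x. Floor 3 mm; side and back walls 19 mm high. Origin: middle of its underside, z up, x to the spout.
- tray_grip (a point): Point to grip on the tray's upright grip plate at its closed end: 45 mm above the tray's underside, 70 mm behind its origin. The plate is 10 mm thick (tray x), 50 mm wide (tray y), 62 mm high; pinch it from above across its thickness.
- tray_spout (a point): Middle of the open edge of the spout, on the tray's floor, 65 mm ahead of the tray's origin.
- casting_1: Raw zinc axlebox casting: block 24 x 20 x 9 mm with a round boss 15 mm across on top, 16 mm high in all, 25 g, lying loose on the tray; slides off smoothly once the tray is tipped beyond about 25 degrees, 45 clears it quickly. Origin: middle of its underside.
- casting_2: Second casting, the same.
- casting_3: Third casting, the same.
- casting_4: Fourth casting, the same.
- casting_5: Fifth casting, the same; nearest the spout.
- paste_jar: Bystander: small amber jar of polishing paste, 54 mm across, 60 mm high, on the robot's left, beyond the screwdriver. Origin: middle of its underside.
- scratch_brush: Bystander: brush 170 mm long lying on the bench at the robot's right. Origin: middle of its underside.
- driver: Bystander: screwdriver 170 mm long lying on the bench at the robot's left. Origin: middle of its underside.
- flat_wagon: Bystander: model flat wagon with two logs, 36 x 150 mm, 45 mm high, standing on the bench beyond the work. Origin: middle of its underside.
Mind the look-alikes: they are no part of the job. Of the things that look like the tray, the middle-sized one is meant.

How it is judged:
By the outcome, as a careful person would: the job done as asked, in the order asked, and still so for the second after the job is handed in, while the arm keeps its last pose, push and grip.
It also fails if it takes over 58 s, if anything falls off the work surface, if the arm or the gripper's body presses on something with over 40 N, if the wrist force passes 120 N, or if a joint passes its speed limit or range.

## Robot

A 7-joint arm with a two-finger parallel gripper is mounted at the origin on the work surface. World frame = base frame: x ahead of the robot, y to its left, z up, the work surface at z = 0. Lengths are in mm, angles in degrees, forces in N, time in s.
With the tool pointing down it reaches from about 400 to 925 mm from the base axis. Payload 5.6 kg.
Tool frame: the origin (TCP) lies on the centre line of the jaws, within the pads' length; the fingertips stand 17 mm ahead of it and the grasp point (between the pads) lies 2 mm behind it; z points along the fingers, y is the direction in which the jaws open and shut (so a half turn about z gives the same grasp; the last joint's range is limited). The gripper opens to 85 mm and grips with 20 to 120 N. Pads are 22 mm wide; open, the fingers measure 114 mm over their backs; the gripper's body (76 mm by 85 mm) begins 54 mm behind the grasp point. The pads swing forward as they close: fully open they stand 13 mm farther back than shut.
Start: joints at [68.64, 26.786, -0.665, 91.828, 0.344, 61.387, -3.226], TCP at [210.465, -614.99, 248.29] pointing down, gripper open.
Joint ranges: [-144.91, 144.91], [-17.63, 115.5], [-89.93, 88.59], [15.96, 139.68], [-74.01, 254.01], [8.47, 105.57], [-167.45, 167.45]. Speed limits (degrees/s): [147.25, 147.25, 180, 180, 180, 180, 180].

## Interface

Orientations are given as a 3x3 rotation matrix whose columns are the frame's x, y, z axes.
In Python, from workcell import monitor, imaging, workorder gives the robot as it stands. The module is installed in compiled form; this text tells all that it offers.
- The arm moves only by the tool step_arm, never from a script. Its argument "rows" is text: rows parted by semicolons, each of 7 numbers parted by spaces: the shift along the world's x, y, z in cm, then the turn, a rotation vector about the world's x, y, z in rad, then the opening, from 0 (shut) to 1 (fully open). A call has 1 to 10 rows; each row shifts and turns the commanded pose from where the row before left it; what a row does not reach is not made up. A row lasts 1/10 s, in which the tool goes at most 50 mm and 8.59 degrees, less where a joint would pass 70% of its speed; a pose out of reach is approached as far as the arm can. A call is refused whole if a number of a shift passes 5 or a number of a turn 0.15, either way. A call with a gripper value outside its range is refused whole. The fingers move at their own pace and stop on an object; the grip force is fixed at half the most. Time passes only in rows, so rows that do not move let the fingers close. It gives the time, the measured TCP pose, the force and the opening at its end, in the units of the state.
- monitor.state(): the state, without advancing time (a new reading comes with each control period).
- imaging.capture(name): name is "side" or "top" or "wrist"; returns the picture (480x640x3 uint8, red, green, blue); there is no depth.
- imaging.camera_params(name): a dict with "fovy" (degrees; the focal length in pixels is half the picture's height over the tangent of half this angle, whatever the lens; pixels are square), "cx", "cy" (the principal point, pixels), "R" (3x3) and "t" (3): a world point X has camera coordinates R X + t. Camera axes: x right, y down, z forward; pixel columns grow to the right and rows downward; lengths in mm; the calibration is good to about 2 mm. A picture is of the moment at which its call begins: read the wrist's pose just before it. camera_params takes no time and is no camera call; for the wrist camera it gives the pose at the moment of the call.
- workorder.finish_job(): hands the job in, once; it reports no verdict.
The state is a dict: "clock": time; "joint_positions": joint angles; "qvel": joint speeds; "effort": joint torques, N m; "tcp_pos": TCP position; "tool_rot": TCP orientation; "ft_force": force on the tool from outside, world axes, zero at the start; "moment": the same for the moment, N m; "width": opening from 0.0 (shut) to 1.0 (fully open).
Only numpy, scipy, OpenCV 4.12 (cv2) and the standard library are available. Lean on these libraries where they do the work, as an engineer would, in place of code of your own. Each camera call takes 0.05 s, during which the arm holds its last target. There are 200 camera calls.

## Working session

There is one attempt and no reset: what is moved stays moved. The work goes in short steps, Python scripts to look and compute and a tool call to move; the robot and the scene stay as the last step left them, time stands still between calls to the robot, and variables do not carry over. Pictures are saved under pics/ and viewed, about 8 in all and at most 12, crops included, and the job is handed in when it is done.

Besides the shell and the picture viewer there is one more tool, called after "Request:" in YAML: its name, and indented under it one key for each argument. step_arm: Moves the arm, as the interface text tells. Its arguments: {"type":"object","properties":{"rows":{"type":"string"}},"required":["rows"]}

```bash
mkdir -p pics; cat > h.py <<'E'
import numpy as np,cv2
from workcell import monitor,imaging,workorder
def cam(n):
    p=imaging.camera_params(n); f=240/np.tan(np.radians(p['fovy'])/2)
    return f,p['cx'],p['cy'],np.array(p['R']).reshape(3,3),np.array(p['t'])
def proj(c,X):
    f,cx,cy,R,t=c; q=R@np.array(X,float)+t; return np.array([cx+f*q[0]/q[2],cy+f*q[1]/q[2]])
def ray(c,u,v):
    f,cx,cy,R,t=c; d=R.T@np.array([(u-cx)/f,(v-cy)/f,1]); return -R.T@t,d/np.linalg.norm(d)
def onz(c,u,v,z):
    o,d=ray(c,u,v); return o+d*(z-o[2])/d[2]
def tri(*obs):
    A=np.zeros((3,3));b=np.zeros(3)
    for c,u,v in obs:
        o,d=ray(c,u,v);M=np.eye(3)-np.outer(d,d);A+=M;b+=M@o
    X=np.linalg.solve(A,b); return X,[proj(c,X)-[u,v] for c,u,v in obs]
def snap(n,fn):
    im=imaging.capture(n); cv2.imwrite('pics/'+fn,im[:,:,::-1]); return im
E
python3 - <<'E'
from h import *
for n in('top','side'):
    snap(n,n+'0.png');c=cam(n);print(n,c[0],c[1:3],-c[3].T@c[4]);print(c[3].round(3))
print(monitor.state())
E
```

```text
top 448.66348244206586 (311.73699197917193, 236.32173763794637) [ 300.19823941   -4.30212112 1274.96695336]
[[ 0.041 -0.999 -0.002]
 [-0.976 -0.04  -0.216]
 [ 0.215  0.011 -0.976]]
side 592.5008296300592 (328.1249101946088, 237.58672736605757) [   2.3062494   725.08032033 1056.96449142]
[[-0.804 -0.594  0.012]
 [-0.434  0.573 -0.695]
 [ 0.406 -0.564 -0.719]]
{'clock': 0.1, 'joint_positions': array([68.64132006, 26.83162341, -0.66547111, 91.87513121,  0.34552854,
       61.38708274, -3.22533085]), 'qvel': array([ 0.035104  , -0.10240411,  0.020965  , -0.0723996 ,  0.01609909,
        0.04427583, -0.01259155]), 'effort': array([ 7.96407621e-04, -5.33512330e+01,  2.15964310e-02, -2.51963085e+01,
        1.15180996e-02,  4.30605869e-03, -2.02652478e-05]), 'tcp_pos': array([ 210.27811716, -614.54789524,  247.42970801]), 'tool_rot': array([[ 9.46124122e-01,  3.23803532e-01, -6.47193796e-04],
       [ 3.23804150e-01, -9.46122994e-01,  1.46738428e-03],
       [-1.37180721e-04, -1.59789170e-03, -9.99998714e-01]]), 'ft_force': array([0.50906817, 0.17972009, 0.30316621]), 'moment': array([ 0.00310891, -0.00978434, -0.01977006]), 'width': 0.9999191700730733}
```

View pics/top0.png

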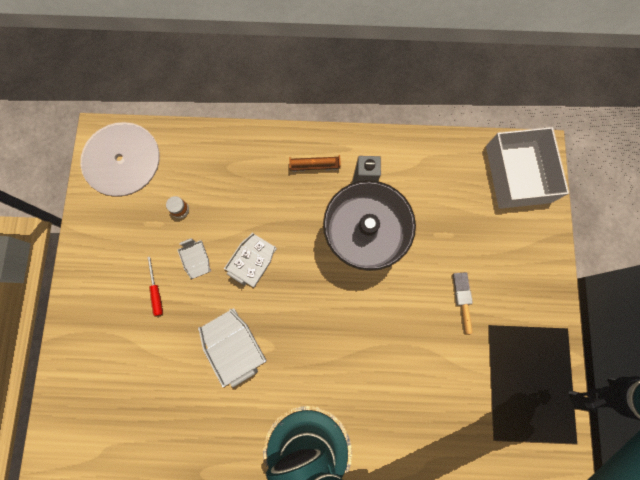

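View pics/side0.png

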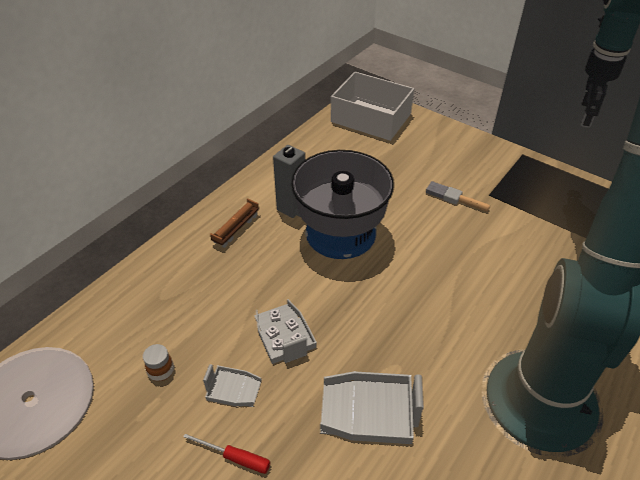

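Top view: the tray candidates are small and empty (195,258), middle with five castings (250,262), and large and empty (232,348). I choose the middle one. The finisher bowl is at (369,225) and the cap at (369,224). A close crop will check this.

```bash
python3 - <<'E'
from h import *
a=cv2.imread('pics/top0.png')[225:300,205:295]; b=cv2.imread('pics/side0.png')[290:375,240:330]
a=cv2.resize(a,None,fx=4.4,fy=4.4,interpolation=3); b=cv2.resize(b,None,fx=4.4,fy=4.4,interpolation=3)
A=cv2.imread('pics/top0.png')[150:280,315:425]; B=cv2.imread('pics/side0.png')[135:265,265:400]
A=cv2.resize(A,None,fx=2,fy=2); B=cv2.resize(B,None,fx=2,fy=2)
def pad(x,h,w): return cv2.copyMakeBorder(x,0,h-x.shape[0],0,w-x.shape[1],0)
cv2.imwrite('pics/c0.png',np.vstack([np.hstack([pad(a,335,400),pad(b,335,400)])[:335],np.hstack([pad(A,262,400),pad(B,262,400)])])[:600])
print(a.shape,b.shape)
t=cam('top');s=cam('side')
print('cap guess',tri((t,370,223),(s,342.5,176)))
print('rim',onz(t,369,225,170))
E
```

```text
Traceback (most recent call last):
cv2.error: OpenCV(4.12.0) /io/opencv/modules/core/src/copy.cpp:1160: error: (-215:Assertion failed) top >= 0 && bottom >= 0 && left >= 0 && right >= 0 && _src.dims() <= 2 in function 'copyMakeBorder'
```

```bash
python3 - <<'E'
from h import *
a=cv2.imread('pics/top0.png')[225:300,205:295]; b=cv2.imread('pics/side0.png')[290:375,240:330]
a=cv2.resize(a,None,fx=4,fy=4,interpolation=3); b=cv2.resize(b,None,fx=4,fy=4,interpolation=3)
A=cv2.imread('pics/top0.png')[150:275,315:425]; B=cv2.imread('pics/side0.png')[135:260,265:400]
A=cv2.resize(A,None,fx=2,fy=2); B=cv2.resize(B,None,fx=2,fy=2)
def pad(x,h,w): return cv2.copyMakeBorder(x,0,h-x.shape[0],0,w-x.shape[1],0)
cv2.imwrite('pics/c0.png',np.vstack([np.hstack([pad(a,350,400),pad(b,350,400)]),np.hstack([pad(A,250,400),pad(B,250,400)])]))
t=cam('top');s=cam('side')
print('cap guess',tri((t,370,223),(s,342.5,176)))
print('rim',onz(t,369,225,170))
E
```

```text
cap guess (array([ 582.68655812, -135.91307076,  184.49433962]), [array([-0.33218813, -0.78806388]), array([0.90692499, 0.25199623])])
rim [ 579.08057872 -136.06683721  170.        ]
```

View pics/c0.png

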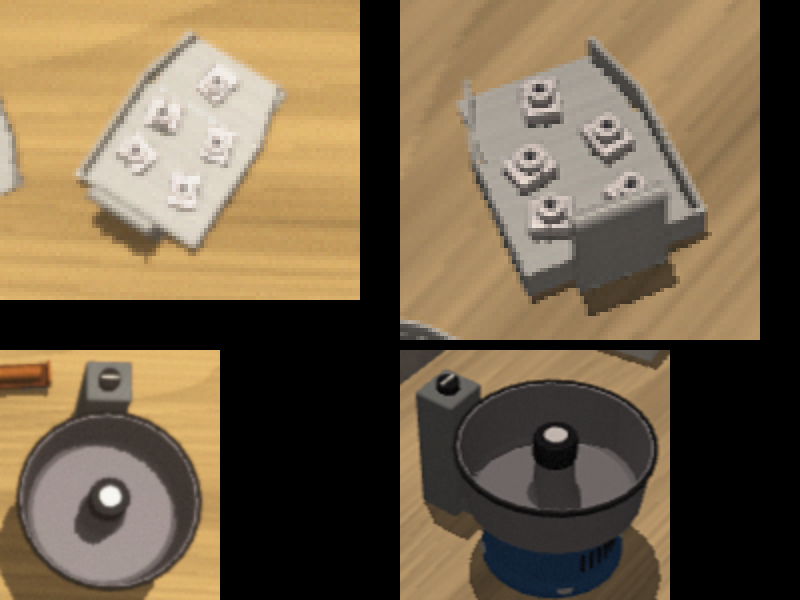

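```bash
python3 - <<'E'
from h import *
t=cam('top');s=cam('side')
T=lambda u,v:(t,205+u/4,225+v/4); S=lambda u,v:(s,240+(u-400)/4,290+v/4)
for n,a,b in [('plateA',T(90,188),S(574,212)),('plateB',T(158,230),S(664,192)),('spoutL(floor/wall)',T(193,37),S(594,42)),
  ('spoutR',T(283,93),S(465,90)) ,('backL',T(80,178),S(704,212)),('backR',T(195,247),S(528,275))]:
    X,e=tri(a,b);print(n,X.round(1),np.round(e,1).tolist())
print('topz: plate',onz(*T(124,209),62),'spout',onz(*T(240,68),15),'back',onz(*T(138,213),19))
E
```

```text
plateA [459.6 234.1  64.1] [[-0.1, -0.3], [0.5, 0.1]]
plateB [436.3 189.   48.6] [[-0.4, -0.9], [1.3, 0.4]]
spoutL(floor/wall) [539.6 158.8  76.6] [[3.2, 8.8], [-11.4, -4.2]]
spoutR [583.3 135.9 -51.8] [[-5.6, -10.5], [15.4, 3.2]]
backL [428.9 221.4  97.5] [[3.9, 12.2], [-16.3, -6.0]]
backR [472.1 199.9 -60.7] [[-6.9, -13.0], [20.0, 3.4]]
topz: plate [445.60653114 209.77271913  62.        ] spout [555.89623607 142.77308008  15.        ] back [448.34781575 207.31470368  19.        ]
```

Request:
step_arm:
  rows: "3 3.5 1 0 0 0 0.6;3 3.5 1 0 0 0 0.6;3 3.5 1 0 0 0 0.6;3 3.5 1 0 0 0 0.6;3 3.5 1 0 0 0 0.6;3 4 0 0 0 0 0.6;2 4.5 0 0 0 0 0.6;1 4.5 0 0 0 0 0.6;0 4.9 0 0 0 0 0.6;0 4.9 0 0 0 0 0.6"

```text
clock: 1.1
tcp_pos: [420.3, -209.8, 297.9]
tool_rot: [[0.946, 0.324, -0.001], [0.324, -0.946, 0.0], [-0.0, -0.001, -1.0]]
ft_force: [0.9, 0.6, -0.1]
width: 0.603
```

Request:
step_arm:
  rows: "0.5 4 0 0 0 0.07 0.6;0.5 4 0 0 0 0.07 0.6;0.5 4 0 0 0 0.07 0.6;0 4 0 0 0 0.07 0.6;0 4 0 0 0 0.07 0.6;0 4 0 0 0 0.07 0.6;0 4 0 0 0 0.07 0.6;0 4 0 0 0 0.07 0.6;0 4 0 0 0 0.07 0.6;0 4 0 0 0 0.07 0.6"

```text
clock: 2.1
tcp_pos: [435.1, 189.4, 298.2]
tool_rot: [[0.513, 0.858, 0.0], [0.858, -0.513, -0.0], [-0.0, 0.0, -1.0]]
ft_force: [1.5, 0.5, 0.9]
width: 0.601
```

```bash
python3 - <<'E'
from h import *
import json
t=cam('top');s=cam('side')
T=lambda u,v:(t,205+u/4,225+v/4); S=lambda u,v:(s,240+(u-400)/4,290+v/4)
for n,a,b in [('spoutL',T(193,37),S(465,90)),('spoutR',T(283,93),S(594,42)) ,('backL',T(80,178),S(528,275)),('backR',T(195,247),S(704,212))]:
    X,e=tri(a,b);print(n,X.round(1),np.round(e,1).tolist())
c=cam('wrist');snap('wrist','w1.png');import pickle;pickle.dump(c,open('w1.pkl','wb'));print(-c[3].T@c[4],c[3].round(2),c[0]);print(monitor.state()['tcp_pos'],monitor.state()['joint_positions'])
print([proj(c,p) for p in [(448,211,62),(583,-136,182)]])
E
```

```text
spoutL [581.5 180.4   8.2] [[-0.4, -0.9], [1.3, 0.4]]
spoutR [543.7 113.2  10.6] [[-0.6, -1.4], [1.8, 0.5]]
backL [474.9 252.4  14.7] [[-0.4, -1.0], [1.5, 0.4]]
backR [428.5 167.4  12.3] [[-0.2, -0.6], [0.9, 0.2]]
[477.16471027 258.13410823 424.35154307] [[ 0.86 -0.51  0.  ]
 [-0.49 -0.82  0.31]
 [-0.16 -0.27 -0.95]] 360.42375485543164
[434.0625941  196.55971453 298.76974613] [  6.7466698   10.3848372  -38.65940548 110.16884249   7.07907328
  61.67398031 -65.04726959]
[array([311.83651418, 179.19033863]), array([644.01861962, 458.64215642])]
```

View pics/w1.png

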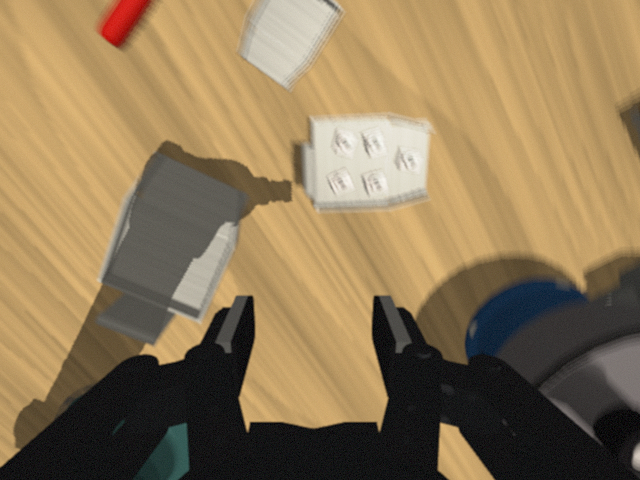

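Wrist view: plate around (308,168), tray body (315–430,115–210), matching the projection. I'll overlay the fitted tray model on this frame and the top one to check.

```bash
python3 - <<'E'
from h import *
import pickle
c=pickle.load(open('w1.pkl','rb'));t=cam('top')
h=np.radians(-29.6);O=np.array([507.2,178.4])
def W(x,y,z): return (*(O+[x*np.cos(h)-y*np.sin(h),x*np.sin(h)+y*np.cos(h)]),z)
loops=[[(-75,-25,62),(-75,25,62),(-65,25,62),(-65,-25,62)],[(-65,-50,19),(-65,50,19),(20,50,19),(65,37,19),(65,-37,19),(20,-50,19)]]
out=[]
for im,cc,(x0,y0,w,hh),k in [(cv2.imread('pics/w1.png'),c,(285,95,160,130),4.9),(cv2.imread('pics/top0.png'),t,(210,225,80,70),7)]:
    z=cv2.resize(im[y0:y0+hh,x0:x0+w],None,fx=k,fy=k,interpolation=3)
    if k==4.9: z=cv2.resize(im[y0:y0+hh,x0:x0+w],(480,390),interpolation=3);k=3
    else: z=cv2.resize(im[y0:y0+hh,x0:x0+w],(320,280),interpolation=3);k=4
    for L,col in zip(loops,[(0,0,255),(255,0,0)]):
        p=np.array([(proj(cc,W(*q))-[x0,y0]+.5)*k for q in L]);cv2.polylines(z,[p.round().astype(int)],True,col,1)
    out.append(cv2.copyMakeBorder(z,0,390-z.shape[0],0,0,0))
cv2.imwrite('pics/ov.png',np.hstack(out)); print(W(-70,0,45),W(65,0,3))
E
```

```text
(np.float64(446.33535493463467), np.float64(212.97593066089618), 45) (np.float64(563.7171704178393), np.float64(146.29377867202498), 3)
```

View pics/ov.png

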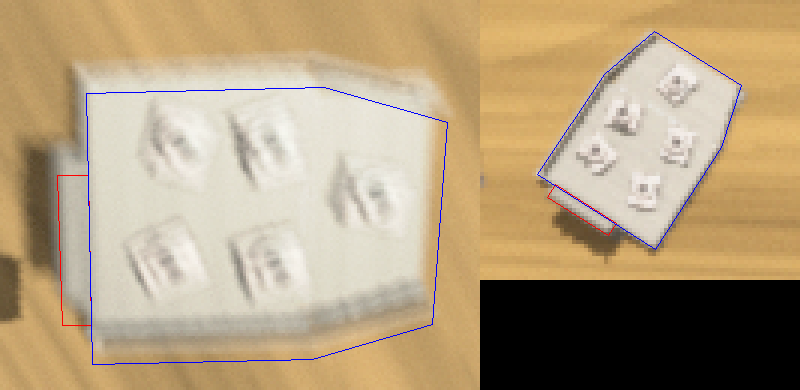

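Request:
step_arm:
  rows: "0.35 0.8 -3.5 0 0 0.01 0.6;0.35 0.8 -3.5 0 0 0.01 0.6;0.35 0.9 -3.5 0 0 0 0.6;0 0 -3.3 0 0 0 0.6;0 0 0 0 0 0 0.6;0 0 0 0 0 0 0.6;0 0 0 0 0 0 0.6;0 0 0 0 0 0 0.6"

```text
clock: 2.95
tcp_pos: [447.0, 213.3, 162.1]
tool_rot: [[0.498, 0.867, 0.003], [0.867, -0.498, 0.001], [0.002, 0.002, -1.0]]
ft_force: [0.3, 0.2, 0.5]
width: 0.598
```

```bash
python3 - <<'E'
from h import *
import pickle
c=cam('wrist');im=snap('wrist','w2.png')[:,:,::-1].copy();pickle.dump(c,open('w2.pkl','wb'))
st=monitor.state();print(st['tcp_pos'],st['ft_force'])
h=np.radians(-29.6);O=np.array([507.2,178.4])
def W(x,y,z): return (*(O+[x*np.cos(h)-y*np.sin(h),x*np.sin(h)+y*np.cos(h)]),z)
loops=[[(-75,-25,62),(-75,25,62),(-65,25,62),(-65,-25,62)],[(-65,-50,19),(-65,50,19),(20,50,19),(65,37,19),(65,-37,19),(20,-50,19)]]
for L,col in zip(loops,[(0,0,255),(255,0,0)]):
    p=np.array([proj(c,W(*q)) for q in L]);cv2.polylines(im,[p.round().astype(int)],True,col,1)
cv2.imwrite('pics/ov2.png',im)
E
```

```text
[446.92600564 213.1287062  161.89751999] [-0.00260036 -0.43014442  0.54241209]
```

View pics/ov2.png

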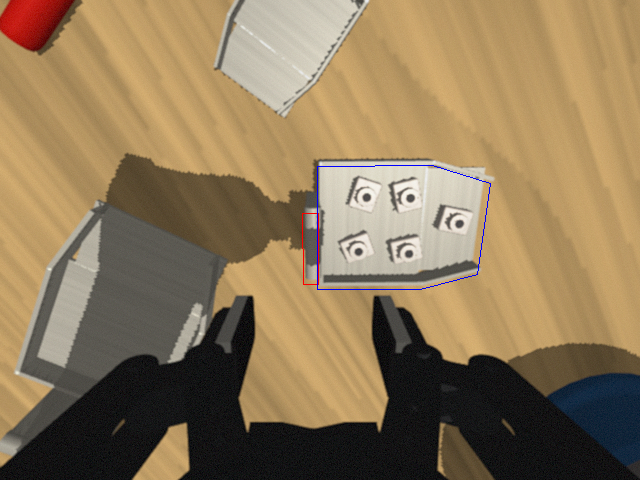

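Static overlay: the plate at x≈305–318 is centred between the jaws (x≈313), and the outlines match within about 3 mm. Descending.

Request:
step_arm:
  rows: "0.1 0.2 -3 0 0 0 0.6;0 0 -3 0 0 0 0.6;0 0 -3 0 0 0 0.6;0 0 -2 0 0 0 0.6;0 0 -0.8 0 0 0 0.6;0 0 0 0 0 0 0.6;0 0 0 0 0 0 0;0 0 0 0 0 0 0;0 0 0 0 0 0 0;0 0 0 0 0 0 0"

```text
clock: 4.0
tcp_pos: [447.9, 215.3, 43.4]
tool_rot: [[0.498, 0.867, 0.002], [0.867, -0.498, 0.0], [0.002, 0.002, -1.0]]
ft_force: [-0.5, -0.8, 6.4]
width: 0.11
```

Request:
step_arm:
  rows: "0 0 0 0 0 0 0;0 0 0 0 0 0 0;0 0 1 0 0 0 0;0 0 1 0 0 0 0;0 0 1 0 0 0 0;0 0 1 0 0 0 0;0 0 0 0 0 0 0;0 0 0 0 0 0 0"

```text
clock: 4.8
tcp_pos: [447.1, 214.9, 82.6]
tool_rot: [[0.498, 0.867, 0.001], [0.867, -0.498, 0.0], [0.0, 0.001, -1.0]]
ft_force: [-0.8, 0.5, -4.0]
width: 0.113
```

Request:
step_arm:
  rows: "0.3 -0.6 1 0 0 -0.03 0;0.3 -1.2 1.6 0 0 -0.05 0;0.4 -1.8 2 0 0 -0.06 0;0.4 -2.2 2.2 0 0 -0.07 0;0.5 -2.4 2.2 0 0 -0.07 0;0.5 -2.4 2.2 0 0 -0.07 0;0.4 -2.2 2 0 0 -0.07 0;0.4 -1.8 1.6 0 0 -0.06 0;0.3 -1.4 1.2 0 0 -0.05 0;0.3 -0.8 0.7 0 0 -0.02 0"

```text
clock: 5.8
tcp_pos: [475.8, 70.5, 248.7]
tool_rot: [[0.873, 0.487, -0.017], [0.487, -0.873, 0.034], [0.001, -0.038, -0.999]]
ft_force: [-22.3, 57.6, 1.8]
width: 0.11
```

Request:
step_arm:
  rows: "0 0 0 0 0 0 0;0 0 0 0 0 0 0;0 0 0 0 0 0 0;0 0 0 0 0 0 0"

```text
clock: 6.2
tcp_pos: [474.8, 70.1, 248.9]
tool_rot: [[0.873, 0.488, -0.02], [0.488, -0.872, 0.03], [-0.003, -0.036, -0.999]]
ft_force: [-26.2, 52.2, 8.3]
width: 0.112
```

```bash
python3 - <<'E'
from h import *
a=snap('top','top1.png');b=snap('side','side1.png')
cv2.imwrite('pics/v1.png',np.hstack([cv2.resize(a[130:330,250:450],(400,400),interpolation=3),cv2.resize(b[80:330,220:470],(400,400),interpolation=3)])[:,:,::-1])
st=monitor.state();print(st['tcp_pos'],st['joint_positions'].round(1),st['tool_rot'].round(3))
# tilt plan: R axis = tray y (horizontal), spout point fixed in world
p=st['tcp_pos'];d=st['tool_rot'][:,1].copy();print('head',np.degrees(np.arctan2(d[1],d[0])))
y=np.cross([0,0,1],d);print('axis',y)
off=d*135+np.array([0,0,-43.]);sp=p+off;print('spout',sp)
from scipy.spatial.transform import Rotation as Rn
goal=np.array([582.,-136,0])-72*d;goal[2]=183
for a in (10,15,20,25,30,35,40,45,50):
    print(a,(goal-Rn.from_rotvec(y*np.radians(a)).apply(off)).round(0))
E
```

```text
[474.77866638  70.09773618 248.90474453] [ 14.6  13.5 -29.4 112.9   5.6  56.2 -78. ] [[ 0.873  0.488 -0.02 ]
 [ 0.488 -0.872  0.03 ]
 [-0.003 -0.036 -0.999]]
head -60.76618748130978
axis [ 0.87207266  0.48806055 -0.        ]
spout [540.66684102 -47.63207318 201.06321269]
10 [486.  35. 254.]
15 [489.  30. 264.]
20 [493.  23. 274.]
25 [497.  16. 283.]
30 [501.   8. 292.]
35 [506.  -1. 300.]
40 [511. -10. 306.]
45 [517. -19. 312.]
50 [522. -29. 317.]
```

View pics/v1.png

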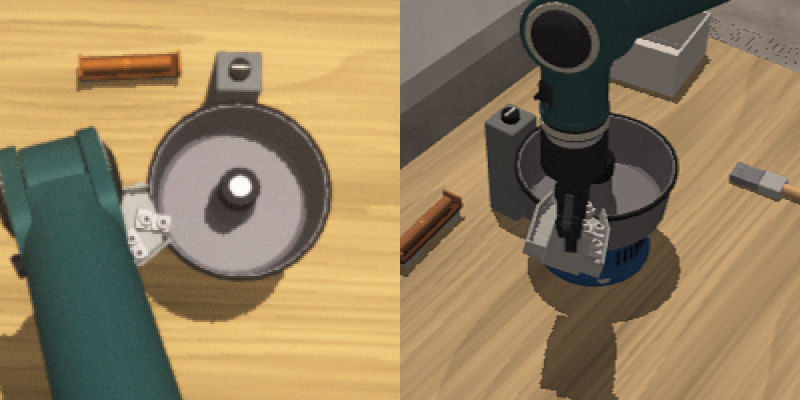

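The tray's spout has caught the outside of the rim (52 N), and the castings have shifted forward on it. I'll back off along the heading before anything else.

Request:
step_arm:
  rows: "-0.5 1 0 0 0 0 0;-0.5 1 0 0 0 0 0;-0.5 1 0 0 0 0 0;-0.5 0.8 0 0 0 0 0;-0.5 0.8 0 0 0 0 0;-0.4 0.7 0 0 0 0 0;0 0 0 0 0 0 0;0 0 0 0 0 0 0"

```text
clock: 7.1
tcp_pos: [456.2, 99.7, 249.4]
tool_rot: [[0.878, 0.479, 0.0], [0.479, -0.878, -0.0], [0.0, 0.0, -1.0]]
ft_force: [0.5, -0.2, -2.1]
width: 0.105
```

```bash
python3 - <<'E'
from h import *
import pickle
c=cam('wrist');w=snap('wrist','w3.png');b=snap('side','side2.png');a=snap('top','top2.png')
pickle.dump(c,open('w3.pkl','wb'))
z=np.hstack([cv2.resize(w,(400,300),interpolation=3),cv2.resize(a[180:300,270:430],(400,300),interpolation=3)])
z2=cv2.resize(b[150:300,250:450],(400,300),interpolation=3)
w2=cv2.resize(w[60:300,240:560],(400,300),interpolation=3)
cv2.imwrite('pics/v2.png',np.vstack([z,np.hstack([z2,w2])])[:,:,::-1])
st=monitor.state();print(st['tcp_pos'],st['ft_force'],st['tool_rot'].round(3))
E
```

```text
[456.24006025  99.49203545 249.28539089] [-0.18179263 -0.58996387 -3.05773492] [[ 0.878  0.478  0.   ]
 [ 0.478 -0.878 -0.   ]
 [-0.     0.    -1.   ]]
```

View pics/v2.png

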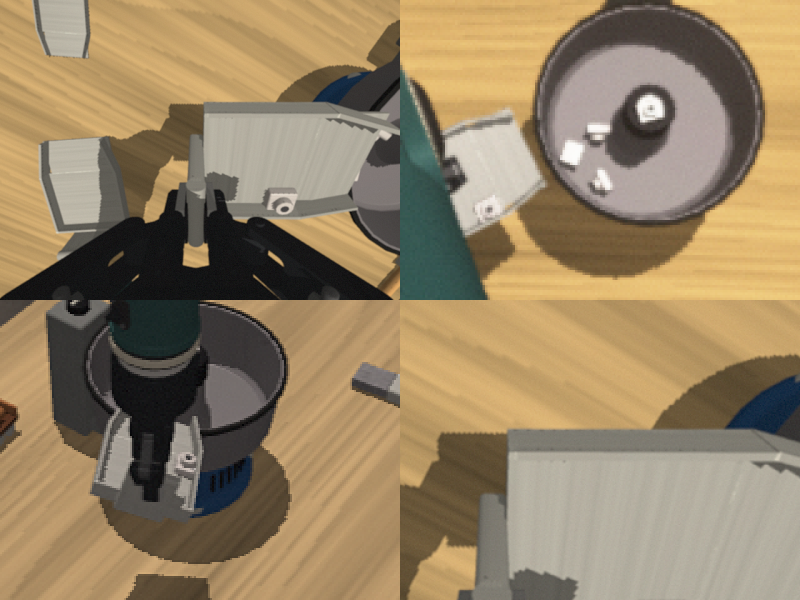

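```bash
python3 - <<'E'
import cv2,numpy as np
w=cv2.imread('pics/w3.png');a=cv2.imread('pics/top2.png');b=cv2.imread('pics/side2.png')
W=cv2.resize(w[130:380,300:640],(544,400),interpolation=3)   # x1.6
A=cv2.resize(a[198:248,345:395],(250,250),interpolation=3)   # x5
a0=cv2.imread('pics/side2.png')
B=cv2.resize(a0[205:270,290:360],(280,260),interpolation=3) # x4
c=np.zeros((600,800,3),np.uint8);c[:400,:544]=W;c[:250,550:800]=A;c[260:520,520:800]=B
A2=cv2.resize(a[180:300,270:430],(266,200),interpolation=3);c[400:600,:266]=A2
B2=cv2.resize(b[130:260,290:400],(220,190),interpolation=3);c[405:595,280:500]=B2
cv2.imwrite('pics/v3.png',c)
E
```

```text
(no output)
```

View pics/v3.png

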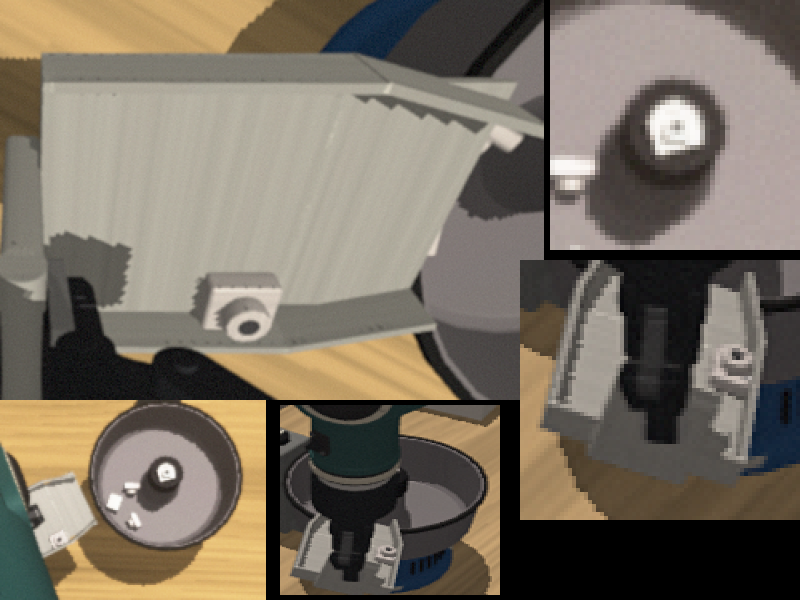

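```bash
cat > fit.py <<'E'
from h import *
import pickle
from scipy.optimize import least_squares
from scipy.spatial.transform import Rotation as Rn
c=pickle.load(open('w3.pkl','rb'))
tcp=np.array([456.24,99.49,249.3]);d=np.array([.478,-.878,0]);y=np.array([.878,.478,0]);B=np.c_[d,y,[0,0,1]]
obs=[((-65,50,19),(42,55)),((20,50,19),(357,52)),((20,-50,19),(285,352)),((65,-37,19),(435,328)),((65,0,3),(455,200))]
P=np.array([o[0] for o in obs],float);U=np.array([[300+o[1][0]/1.6,130+o[1][1]/1.6] for o in obs])
def place(q,P): # q: rotvec in tray frame about grip, offset (mm)
    return tcp+(Rn.from_rotvec(q[:3]).apply(P-[-70,0,43])+q[3:])@B.T
def res(q): return np.r_[(np.array([proj(c,X) for X in place(q,P)])-U).ravel(),q[[0,2]]/.05,q[3:]/5]
if __name__=='__main__':
    print(np.array([proj(c,X) for X in place(np.zeros(6),P)]).round(0),U.round(0))
    r=least_squares(res,np.zeros(6));print(np.degrees(r.x[:3]).round(1),r.x[3:].round(1));print(r.fun[:10].round(1))
    print('spout',place(r.x,np.array([[65,0,0],[65,37,0],[65,-37,0],[-65,0,0]])).round(0))
    t=cam('top');print('capcast',onz(t,370.4,223,195))
E
python3 fit.py
```

```text
[[324. 198.]
 [525. 198.]
 [489. 392.]
 [583. 370.]
 [578. 289.]] [[326. 164.]
 [523. 162.]
 [478. 350.]
 [572. 335.]
 [584. 255.]]
[ 7.2 -6.1  0.2] [ -1.8  11.  -20.4]
[-2.1 -2.1  1.2  2.8  1.7 -1.6  3.7 -0.5 -4.2  1.4]
spout [[536. -13. 201.]
 [568.   5. 205.]
 [504. -31. 196.]
 [474. 101. 187.]]
capcast [ 578.02199261 -136.48599834  195.        ]
```

Three castings are already in the bowl, one lies on the cap's top at about (578,-136), and one is still on the tray by its right wall. The fit suggests the tray shifted a little in the grip, so I'll tip with generous clearance and take the casting off the cap with the jaws later.

```bash
python3 - <<'E'
from h import *
from scipy.spatial.transform import Rotation as Rn
st=monitor.state();p=st['tcp_pos'];T=st['tool_rot'];d=T[:,1]*[1,1,0];y=np.cross([0,0,1],d)
off=136*d+8*y+np.array([0,0,-46]);C=np.array([580,-136,0.])
prev=np.array([456.5,95.,250.])
print(p,'axis',y)
for a,z in [(0,245),(0,230),(10,215),(20,205),(25,198),(30,198),(35,198),(40,198),(45,198),(50,198)]:
    g=C-68*d;g[2]=z
    q=g-Rn.from_rotvec(y*np.radians(a)).apply(off);print(a,q.round(0),'delta cm',((q-prev)/10).round(2));prev=q
E
```

```text
[456.24006025  99.49203545 249.28539089] axis [ 0.87819787  0.47829746 -0.        ]
0 [475.  39. 291.] delta cm [ 1.89 -5.57  4.1 ]
0 [475.  39. 276.] delta cm [ 0.   0.  -1.5]
10 [480.  30. 284.] delta cm [ 0.48 -0.88  0.79]
20 [487.  18. 295.] delta cm [ 0.66 -1.22  1.08]
25 [491.  11. 297.] delta cm [ 0.39 -0.72  0.24]
30 [495.   3. 306.] delta cm [ 0.43 -0.79  0.87]
35 [500.  -5. 314.] delta cm [ 0.47 -0.86  0.79]
40 [505. -15. 321.] delta cm [ 0.5  -0.91  0.7 ]
45 [510. -24. 327.] delta cm [ 0.52 -0.96  0.6 ]
50 [515. -34. 332.] delta cm [ 0.55 -1.01  0.51]
```

Request:
step_arm:
  rows: "0 0 1 0 0 0 0;0 0 1.5 0 0 0 0;0 0 1.5 0 0 0 0;0 0 0.5 0 0 0 0;0 0 0 0 0 0 0"

```text
clock: 7.75
tcp_pos: [456.5, 100.0, 295.3]
tool_rot: [[0.878, 0.479, 0.002], [0.479, -0.878, 0.0], [0.002, 0.001, -1.0]]
ft_force: [0.1, 0.7, -3.0]
width: 0.116
```

Request:
step_arm:
  rows: "0.3 -1 0 0 0 0 0;0.4 -1.4 0 0 0 0 0;0.5 -1.6 -0.3 0 0 0 0;0.4 -1.3 -0.4 0 0 0 0;0.3 -0.8 -0.4 0 0 0 0;0 0 0 0 0 0 0;0.2 -0.4 0 0.077 0.042 0 0;0.3 -0.5 0 0.077 0.042 0 0;0.3 -0.6 0.3 0.077 0.042 0 0;0.3 -0.6 0.6 0.077 0.042 0 0"

```text
clock: 8.75
tcp_pos: [486.0, 18.5, 292.4]
tool_rot: [[0.877, 0.451, -0.166], [0.481, -0.822, 0.305], [0.001, -0.347, -0.938]]
ft_force: [0.1, -0.1, -2.4]
width: 0.11
```

Request:
step_arm:
  rows: "0.2 -0.4 0.2 0.04 0.022 0 0;0.2 -0.4 0.2 0.04 0.022 0 0;0.2 -0.4 0.4 0.04 0.022 0 0;0.2 -0.4 0.4 0.04 0.022 0 0;0.2 -0.4 0.4 0.04 0.022 0 0;0.2 -0.4 0.4 0.04 0.022 0 0;0.3 -0.5 0.4 0.04 0.022 0 0;0.3 -0.5 0.3 0.04 0.022 0 0;0.3 -0.5 0.3 0.04 0.022 0 0;0.3 -0.5 0.3 0.04 0.022 0 0"

```text
clock: 9.75
tcp_pos: [510.4, -25.9, 325.2]
tool_rot: [[0.877, 0.331, -0.348], [0.48, -0.606, 0.634], [-0.001, -0.723, -0.691]]
ft_force: [0.4, 0.3, -2.4]
width: 0.106
```

Request:
step_arm:
  rows: "0.3 -0.5 0.3 0.04 0.022 0 0;0.3 -0.5 0.3 0.04 0.022 0 0;0.3 -0.5 0.3 0.04 0.022 0 0;0 0 0 0 0 0 0;0 0 0 0 0 0 0;0 0 0 0 0 0 0;0 0 0 0 0 0 0;0 0 0 0 0 0 0"

```text
clock: 10.55
tcp_pos: [518.9, -40.5, 334.7]
tool_rot: [[0.877, 0.281, -0.389], [0.48, -0.515, 0.71], [-0.001, -0.81, -0.587]]
ft_force: [-0.0, 0.2, -2.0]
width: 0.11
```

```bash
python3 - <<'E'
from h import *
import pickle
c=cam('wrist');pickle.dump(c,open('w4.pkl','wb'));w=snap('wrist','w4.png');a=snap('top','top4.png');b=snap('side','side4.png')
st=monitor.state();print(st['tcp_pos'],st['ft_force'],st['tool_rot'].round(3),st['joint_positions'].round(1))
z=np.zeros((600,800,3),np.uint8);z[:300,:400]=cv2.resize(w,(400,300),interpolation=3)
z[:300,400:]=cv2.resize(a[150:300,270:470],(400,300),interpolation=3)
z[300:,:400]=cv2.resize(b[110:290,230:470],(400,300),interpolation=3)
z[300:,400:]=cv2.resize(a[185:260,325:425],(400,300),interpolation=3)
cv2.imwrite('pics/v4.png',z[:,:,::-1])
E
```

```text
[518.92882886 -40.83918935 334.47479868] [-0.77890548 -0.18053209 -2.30134842] [[ 0.877  0.28  -0.389]
 [ 0.48  -0.515  0.71 ]
 [-0.001 -0.81  -0.587]] [ 36.6  34.9 -26.3  87.3 -25.2  97.6 -46.7]
```

View pics/v4.png

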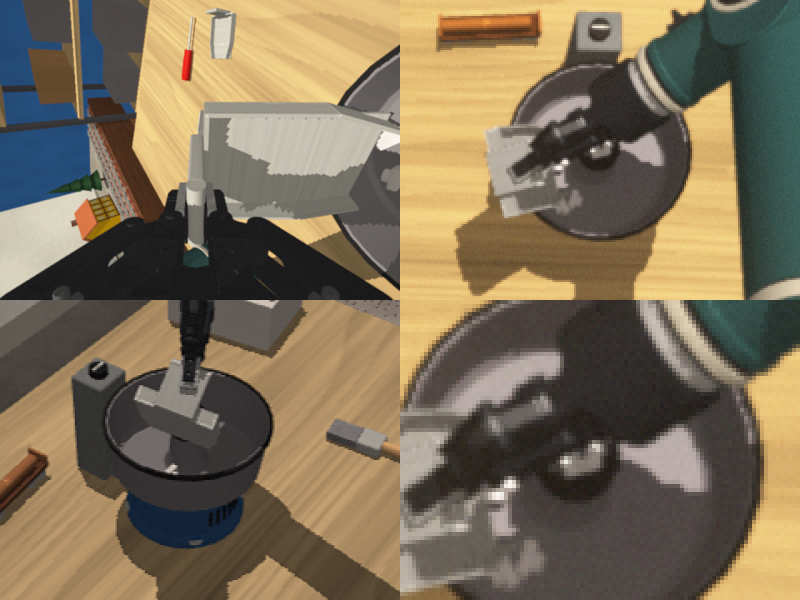

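The tray is empty (wrist view) and the castings are in the bowl. The one on the cap stays for the jaws. Levelling, then carrying the tray back.

Request:
step_arm:
  rows: "-0.3 0.5 0.5 -0.05 -0.027 0 0;-0.5 1 0.3 -0.103 -0.056 0 0;-0.5 1 0 -0.103 -0.056 0 0;-0.6 1 0 -0.103 -0.056 0 0;-0.6 1 0 -0.103 -0.056 0 0;-0.6 1 0 -0.103 -0.056 0 0;-0.6 1 0 -0.103 -0.056 0 0;-0.6 1 0 -0.103 -0.056 0 0;-0.5 1 0 -0.056 -0.03 0 0;-0.5 1 0 -0.05 -0.027 0 0"

```text
clock: 11.7
tcp_pos: [464.8, 55.5, 342.8]
tool_rot: [[0.878, 0.478, 0.024], [0.478, -0.877, -0.051], [-0.003, 0.056, -0.998]]
ft_force: [0.3, -0.4, -2.5]
width: 0.108
```

Request:
step_arm:
  rows: "-0.3 2 0 0 0 0.03 0;-0.3 2 0 0 0 0.06 0;-0.3 2 -1 0 0 0.06 0;-0.3 2 -1.5 0 0 0.06 0;0 2 -2 0 0 0.06 0;0 2 -2 0 0 0.06 0;0 1.5 -2 0 0 0.06 0;0 1 -2 0 0 0.06 0;0 0.5 -2 0 0 0.06 0;0 0 -2 0 0 0.04 0"

```text
clock: 12.7
tcp_pos: [453.3, 205.8, 195.4]
tool_rot: [[0.495, 0.868, 0.042], [0.869, -0.494, -0.028], [-0.003, 0.051, -0.999]]
ft_force: [1.2, -0.5, -2.5]
width: 0.111
```

Request:
step_arm:
  rows: "0 0 -1 0 0 0 0;0 0 0 0 0 0 0;0 0 0 0 0 0 0;0 0 0 0 0 0 0"

```text
clock: 13.1
tcp_pos: [454.6, 204.4, 188.2]
tool_rot: [[0.5, 0.865, 0.046], [0.866, -0.499, -0.029], [-0.002, 0.055, -0.999]]
ft_force: [0.7, 0.1, -2.8]
width: 0.109
```

Request:
step_arm:
  rows: "0 0 -2 0.013 0.024 0 0;0 0 -2.5 0.014 0.024 0 0;0 0 -2.5 0 0 0 0;0 0 -2 0 0 0 0;0 0 -1 0 0 0 0;0 0 -0.5 0 0 0 0;0 0 0 0 0 0 0;0 0 0 0 0 0 0"

```text
clock: 13.9
tcp_pos: [454.6, 204.4, 83.2]
tool_rot: [[0.499, 0.866, -0.002], [0.866, -0.499, -0.002], [-0.003, -0.0, -1.0]]
ft_force: [-0.2, 0.3, -2.2]
width: 0.108
```

Request:
step_arm:
  rows: "0 0 -0.4 0 0 0 0;0 0 -0.4 0 0 0 0;0 0 -0.2 0 0 0 0;0 0 0 0 0 0 0"

```text
clock: 14.3
tcp_pos: [453.8, 203.9, 72.0]
tool_rot: [[0.499, 0.866, -0.004], [0.866, -0.499, -0.003], [-0.004, -0.002, -1.0]]
ft_force: [-1.1, 0.2, -2.2]
width: 0.105
```

Request:
step_arm:
  rows: "0 0 -0.3 0 0 0 0;0 0 -0.3 0 0 0 0;0 0 0 0 0 0 0"

```text
clock: 14.6
tcp_pos: [453.7, 203.9, 65.8]
tool_rot: [[0.499, 0.866, -0.004], [0.866, -0.499, -0.003], [-0.005, -0.002, -1.0]]
ft_force: [-0.2, 0.4, -1.8]
width: 0.114
```

Request:
step_arm:
  rows: "0 0 -0.3 0 0 0 0;0 0 -0.3 0 0 0 0;0 0 0 0 0 0 0"

```text
clock: 14.9
tcp_pos: [454.0, 204.2, 60.2]
tool_rot: [[0.499, 0.866, -0.003], [0.866, -0.499, -0.003], [-0.004, -0.002, -1.0]]
ft_force: [-0.3, 0.8, -1.8]
width: 0.11
```

Request:
step_arm:
  rows: "0 0 -0.3 0 0 0 0;0 0 0 0 0 0 0"

```text
clock: 15.1
tcp_pos: [455.2, 206.0, 58.5]
tool_rot: [[0.499, 0.867, 0.0], [0.867, -0.499, 0.0], [0.0, -0.0, -1.0]]
ft_force: [-0.4, 2.4, 5.9]
width: 0.107
```

Request:
step_arm:
  rows: "0 0 -0.3 0 0 0 0;0 0 0 0 0 0 0"

```text
clock: 15.3
tcp_pos: [456.2, 207.9, 56.5]
tool_rot: [[0.498, 0.867, 0.003], [0.867, -0.498, 0.003], [0.004, 0.001, -1.0]]
ft_force: [-0.4, 5.4, 10.8]
width: 0.108
```

Request:
step_arm:
  rows: "0 0 -0.2 0 0 0 0;0 0 0 0 0 0 0.15;0 0 0 0 0 0 0.2;0 0 0 0 0 0 0.3;0 0 0 0 0 0 0.4;0 0 0 0 0 0 0.5;0 0 0 0 0 0 0.6;0 0 0 0 0 0 0.6"

```text
clock: 16.1
tcp_pos: [453.9, 203.9, 52.2]
tool_rot: [[0.5, 0.866, -0.003], [0.866, -0.5, -0.003], [-0.004, -0.002, -1.0]]
ft_force: [-0.3, -0.4, -0.4]
width: 0.598
```

Request:
step_arm:
  rows: "0 0 1.5 0 0 0 0.6;0 0 3 0 0 0 0.6;0 0 4.5 0 0 0 0.6;0 0 4.9 0 0 0 0.6;0 0 4.9 0 0 0 0.6;0 -1 4 0 0 0 0.6;0.5 -3 2 0 0 0 0.6;0.5 -4 0 0 0 0 0.6;0.5 -4.5 0 0 0 0 0.6;0.5 -4.5 0 0 0 0 0.6"

```text
clock: 17.1
tcp_pos: [473.6, 32.8, 301.8]
tool_rot: [[0.498, 0.867, -0.001], [0.867, -0.498, -0.003], [-0.004, 0.0, -1.0]]
ft_force: [1.3, -0.4, -0.2]
width: 0.597
```

Request:
step_arm:
  rows: "2.2 -3.4 0 0 0 0 0.6;2.2 -3.4 0 0 0 0 0.6;2.2 -3.4 0 0 0 0 0.6;2.2 -3.4 -0.5 0 0 0 0.6;1.9 -3 -0.5 0 0 0 0.6;0 0 0 0 0 0 0.6;0 0 0 0 0 0 0.6;0 0 0 0 0 0 0.6"

```text
clock: 17.9
tcp_pos: [580.6, -130.5, 291.1]
tool_rot: [[0.498, 0.867, -0.003], [0.867, -0.498, -0.002], [-0.003, -0.001, -1.0]]
ft_force: [-0.7, -0.4, 0.8]
width: 0.602
```

```bash
python3 - <<'E'
from h import *
import pickle
c=cam('wrist');pickle.dump(c,open('w5.pkl','wb'));w=snap('wrist','w5.png');a=snap('top','top5.png');b=snap('side','side5.png')
st=monitor.state();print(st['tcp_pos'],st['ft_force'],st['tool_rot'].round(3),st['joint_positions'].round(1))
print(proj(c,(581,-136,182)),proj(c,(581,-136,198)),proj(c,(581,-136,93)))
z=np.zeros((600,800,3),np.uint8);z[:360,:480]=w[60:420,80:560]
z[:200,480:]=cv2.resize(a[200:300,200:360],(320,200),interpolation=3)
z[200:400,480:]=cv2.resize(b[280:380,230:390],(320,200),interpolation=3)
z[400:,480:]=cv2.resize(b[130:230,240:400],(320,200),interpolation=3)
z[360:,:480]=cv2.resize(w[180:280,240:440],(480,240),interpolation=3)
cv2.imwrite('pics/v5.png',z[:,:,::-1])
E
```

```text
[ 580.74724806 -130.72815351  291.03745589] [-0.37563968  0.39791085  0.78505162] [[ 0.498  0.867 -0.003]
 [ 0.867 -0.498 -0.003]
 [-0.004 -0.001 -1.   ]] [ 32.5  22.6 -30.1  95.6  12.5  65.3 -30.8]
[316.15868103 249.84005028] [316.34462624 258.24864408] [315.43264    217.00788478]
```

View pics/v5.png

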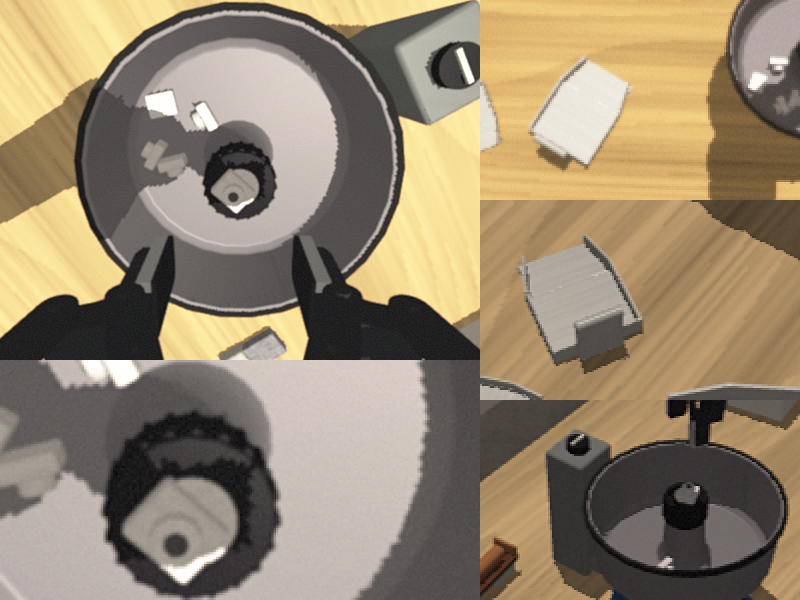

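```bash
python3 - <<'E'
from h import *
import pickle
t=cam('top');s=cam('side');w=pickle.load(open('w5.pkl','rb'))
def cen(fn,x0,y0,x1,y1,f):
    g=cv2.cvtColor(cv2.imread(fn),6)[y0:y1,x0:x1];m=f(g).astype(np.uint8)
    n,l,st,c=cv2.connectedComponentsWithStats(m);i=1+np.argmax(st[1:,4]);return c[i]+[x0,y0],st[i]
a,sa=cen('pics/top0.png',355,208,385,238,lambda g:g>170);b,sb=cen('pics/side0.png',328,165,358,195,lambda g:g>150)
print(a,sa,b,sb,tri((t,*a),(s,*b)))
print(onz(t,*a,182),onz(s,*b,182))
d,sd=cen('pics/w5.png',270,190,370,290,lambda g:g<45);print('dark',d,sd)
print('cap top from w5: lower edge/mid u',onz(w,sd[0]+270+sd[2]/2,sd[1]+190+sd[3]-37,182))
print('cast block', onz(w,315.4,251.2,191),'boss',onz(w,240+176/2.4,180+(545-360)/2.4,198))
E
```

```text
[369.61627907 222.58139535] [10 10 11 10 86] [342.68333333 176.81666667] [10  9 11  7 60] (array([ 583.23389118, -135.64697528,  182.3612079 ]), [array([-0.15713541, -0.37561375]), array([0.43177667, 0.12130177])])
[ 582.37050727 -136.09743907  182.        ] [ 584.50541685 -135.75346008  182.        ]
dark [313.27253957 226.86717137] [  13   11   67   64 1453]
cap top from w5: lower edge/mid u [ 589.03413415 -122.4028274   182.        ]
cast block [ 581.64800515 -133.70678797  191.        ] boss [ 579.70418067 -134.31807036  198.        ]
```

Request:
step_arm:
  rows: "0 -0.4 -1 0 0 -0.107 0.6;0 0 -1 0 0 -0.107 0.6;0 0 -1 0 0 -0.107 0.6;0 0 -1 0 0 -0.107 0.6;0 0 -1 0 0 -0.107 0.6;0 0 -1 0 0 -0.107 0.6;0 0 -1 0 0 -0.107 0.6;0 0 -0.8 0 0 0 0.6;0 0 0 0 0 0 0.6;0 0 0 0 0 0 0.6"

```text
clock: 19.05
tcp_pos: [581.1, -135.6, 212.6]
tool_rot: [[0.955, 0.297, -0.004], [0.297, -0.955, 0.0], [-0.004, -0.002, -1.0]]
ft_force: [0.5, 0.0, -0.3]
width: 0.598
```

Request:
step_arm:
  rows: "0 0 -0.5 0 0 0 0.6;0 0 -0.5 0 0 0 0.6;0 0 0 0 0 0 0.6;0 0 0 0 0 0 0.2;0 0 0 0 0 0 0.1;0 0 0 0 0 0 0;0 0 0 0 0 0 0;0 0 0 0 0 0 0"

```text
clock: 19.85
tcp_pos: [581.3, -136.0, 202.7]
tool_rot: [[0.956, 0.294, -0.003], [0.294, -0.956, 0.0], [-0.003, -0.001, -1.0]]
ft_force: [0.0, -0.7, 3.2]
width: 0.252
```

Request:
step_arm:
  rows: "0 0 1 0 0 0 0;0 0 1.5 0 0 0 0;0 0 1 0 0 0 0;-1.5 -0.4 0 0 0 0 0;-2 -0.6 0 0 0 0 0;-2 -0.6 0 0 0 0 0;-1.2 -0.4 -1 0 0 0 0;0 0 -2 0 0 0 0;0 0 -2 0 0 0 0;0 0 -1.2 0 0 0 0"

```text
clock: 20.85
tcp_pos: [513.7, -156.1, 175.0]
tool_rot: [[0.956, 0.294, -0.005], [0.294, -0.956, 0.0], [-0.004, -0.001, -1.0]]
ft_force: [-0.2, 0.3, 0.2]
width: 0.247
```

```bash
python3 - <<'E'
from h import *
t=cam('top');s=cam('side')
a=snap('top','top6.png');b=snap('side','side6.png')
st=monitor.state();print(st['tcp_pos'],st['width'],st['ft_force'])
p=proj(s,(583.3,-135.6,182)).round().astype(int);g=cv2.cvtColor(b,7)[p[1]-8:p[1]+9,p[0]-8:p[0]+9];print(g[::2,::2])
g0=cv2.cvtColor(cv2.imread('pics/side0.png'),6)[p[1]-8:p[1]+9,p[0]-8:p[0]+9];print(g0[::2,::2])
E
```

```text
[ 513.26352395 -155.79471069  174.40939353] 0.2501585542968026 [-0.28372228 -0.40494713  0.04006924]
[[ 56  54  56  53  55  53  54  55  53]
 [ 54  51  30  26  26  31  40  55  54]
 [ 26  22  16 104  90  46  18  25  47]
 [ 25  95 197 193 194 195 170  19  25]
 [ 22 152 190 190 192 190 200  12  26]
 [ 22  60 188 195 191 198 126  20  27]
 [ 26  22  27  54  63  39  20  26  23]
 [  8  27  22  22  24  26  28  18   8]
 [ 10  15  14  15  13  16  15  12   7]]
[[ 53  51  52  50  52  51  52  49  52]
 [ 53  50  27  26  24  28  35  55  52]
 [ 23  22  12 101  85  43  19  18  44]
 [ 23  88 186 183 184 186 162  19  23]
 [ 15 143 182 181 181 182 190  12  23]
 [ 22  55 178 186 183 189 120  17  22]
 [ 26  22  23  52  57  37  17  24  22]
 [ 10  19  20  24  23  24  27  14   7]
 [ 10  10  16  11  13  11  16   8   8]]
```

Request:
step_arm:
  rows: "0 0 -1 0 0 0 0;0 0 -1.5 0 0 0 0;0 0 -0.5 0 0 0 0;0 0 0 0 0 0 0;0 0 0 0 0 0 0.35;0 0 0 0 0 0 0.4;0 0 0 0 0 0 0.4;0 0 0 0 0 0 0.4"

```text
clock: 21.75
tcp_pos: [514.2, -156.1, 145.7]
tool_rot: [[0.956, 0.294, -0.004], [0.294, -0.956, -0.0], [-0.003, -0.001, -1.0]]
ft_force: [-0.7, -0.5, -1.2]
width: 0.404
```

Request:
step_arm:
  rows: "0 0 2 0 0 0 0.4;0 0 3 0 0 0 0.5;0 0 4 0 0 0 0.7;0 0 1.5 0 0 0 0.9;1.5 0.4 0 0 0 0 0.9;2 0.6 0 0 0 0 0.9;2 0.6 0 0 0 0 0.9;1.4 0.4 0 0 0 0 0.9;0 0 0 0 0 0 0.9;0 0 0 0 0 0 0.9"

```text
clock: 22.75
tcp_pos: [582.4, -136.0, 250.0]
tool_rot: [[0.956, 0.295, -0.005], [0.295, -0.956, 0.0], [-0.005, -0.002, -1.0]]
ft_force: [0.3, 0.0, -1.3]
width: 0.901
```

```bash
python3 - <<'E'
from h import *
import pickle
c=cam('wrist');pickle.dump(c,open('w7.pkl','wb'));w=snap('wrist','w7.png');snap('top','top7.png');snap('side','side7.png')
st=monitor.state();print(st['tcp_pos'],st['width'],st['tool_rot'].round(3),st['joint_positions'].round(1))
g=cv2.cvtColor(w,7);m=(g>165).astype(np.uint8);n,l,s,ce=cv2.connectedComponentsWithStats(m)
for i in range(1,n):
    if s[i,4]>60: print(s[i],ce[i].round(0),onz(c,*ce[i],182).round(0),onz(c,*ce[i],100).round(0))
E
```

```text
[ 582.16156492 -136.53662758  250.3520311 ] 0.9019141397715831 [[ 0.956  0.294 -0.005]
 [ 0.294 -0.956 -0.   ]
 [-0.005 -0.001 -1.   ]] [ 26.2  23.7 -21.1  98.    9.6  60.4 -71. ]
[    0     0   329   398 61028] [ 96. 157.] [609.  -8. 182.] [587.  36. 100.]
[ 336    0  118   36 2213] [409.  12.] [ 719. -141.  182.] [ 744. -153.  100.]
[  407     0   233   457 63382] [559. 185.] [ 667. -249.  182.] [ 670. -307.  100.]
[ 127   52  368  236 2008] [280. 122.] [654. -96. 182.] [652. -89. 100.]
[  192    99   237   234 28552] [320. 197.] [ 623. -128.  182.] [ 607. -134.  100.]
[459 232  40 104 242] [484. 284.] [ 602. -236.  182.] [ 577. -288.  100.]
[ 290  244   45   32 1063] [313. 259.] [ 587. -134.  182.] [ 556. -144.  100.]
[  0 373  28  70 696] [  9. 406.] [426.  29. 182.] [327.  89. 100.]
[261 374 153  31 322] [335. 397.] [ 498. -178.  182.] [ 430. -205.  100.]
[ 209  384  215   56 4771] [317. 414.] [ 481. -170.  182.] [ 405. -195.  100.]
[472 439  37  41 859] [488. 459.] [ 478. -299.  182.] [ 401. -377.  100.]
[ 99 443  29  37 460] [114. 463.] [396. -45. 182.] [284. -17. 100.]
```

Cap is clear at about (584,-135.5), top at 182, from the two fixed views; the wrist view agrees to about 4 mm. Descending to grip it.

Request:
step_arm:
  rows: "0.2 0.1 -1 0 0 0.1 0.9;0 0 -1.5 0 0 0.1 0.9;0 0 -1.5 0 0 0.1 0.9;0 0 -1.5 0 0 0.1 0.9;0 0 -1.4 0 0 0.1 0.9;0 0 -1 0 0 0 0.9;0 0 0 0 0 0 0.9;0 0 0 0 0 0 0.9"

```text
clock: 23.7
tcp_pos: [585.0, -135.2, 171.7]
tool_rot: [[0.699, 0.715, -0.004], [0.715, -0.699, -0.002], [-0.004, -0.001, -1.0]]
ft_force: [-0.7, 0.7, 0.7]
width: 0.896
```

Request:
step_arm:
  rows: "0 0 0 0 0 0 0.6;0 0 0 0 0 0 0.4;0 0 0 0 0 0 0.2;0 0 0 0 0 0 0;0 0 0 0 0 0 0;0 0 0 0 0 0 0"

```text
clock: 24.3
tcp_pos: [584.9, -134.5, 172.6]
tool_rot: [[0.698, 0.716, -0.004], [0.716, -0.698, -0.002], [-0.004, -0.001, -1.0]]
ft_force: [-3.4, 0.7, 5.5]
width: 0.567
```

Request:
step_arm:
  rows: "0 0 0 0 0 0.08 0;0 0 0 0 0 0.08 0;0 0 0 0 0 0.08 0;0 0 0 0 0 0 0"

```text
clock: 24.7
tcp_pos: [584.6, -133.2, 172.6]
tool_rot: [[0.509, 0.861, -0.004], [0.861, -0.509, 0.0], [-0.002, -0.004, -1.0]]
ft_force: [-4.6, 4.7, 7.8]
width: 0.57
```

```bash
python3 - <<'E'
from h import *
st=monitor.state();print(st['moment'],st['ft_force'],st['tool_rot'].round(3)[:,1],st['tcp_pos'],st['joint_positions'].round(1))
E
```

```text
[ 0.96650929  0.974152   -0.97069435] [-4.63268491  4.65155092  7.79228904] [ 0.861 -0.509 -0.004] [ 584.61293544 -133.15277604  172.59546907] [ 31.3  30.5 -28.9 101.1  17.9  53.2 -35.6]
```

Request:
step_arm:
  rows: "0 0 0 0 0 0.08 0;0 0 0 0 0 0.08 0;0 0 0 0 0 0.08 0;0 0 0 0 0 0 0"

```text
clock: 25.1
tcp_pos: [584.4, -132.6, 172.4]
tool_rot: [[0.289, 0.957, -0.004], [0.957, -0.289, -0.0], [-0.001, -0.004, -1.0]]
ft_force: [-4.9, 5.2, 7.0]
width: 0.56
```

```bash
python3 - <<'E'
from h import *
st=monitor.state();print(st['moment'],st['ft_force'],st['tool_rot'].round(3)[:,1],st['tcp_pos'],st['joint_positions'].round(1))
E
```

```text
[ 1.25242674  1.10566991 -1.07259342] [-4.88373128  5.20833525  7.03818638] [ 0.957 -0.289 -0.004] [ 584.36094391 -132.62394021  172.43209475] [ 33.6  31.2 -32.  101.1  20.   53.7 -23.6]
```

Request:
step_arm:
  rows: "0 0 0 0 0 -0.1 0;0 0 0 0 0 -0.1 0;0 0 0 0 0 -0.1 0;0 0 0 0 0 0 0"

```text
clock: 25.5
tcp_pos: [584.6, -134.2, 172.5]
tool_rot: [[0.56, 0.829, -0.004], [0.829, -0.56, -0.003], [-0.004, -0.002, -1.0]]
ft_force: [-2.9, 1.7, 5.3]
width: 0.567
```

```bash
python3 - <<'E'
from h import *
st=monitor.state();print(st['moment'],st['ft_force'],st['tool_rot'].round(3)[:,1],st['tcp_pos'],st['joint_positions'].round(1))
E
```

```text
[ 0.36776298  0.7121983  -0.1208158 ] [-2.92339185  1.72239743  5.25740217] [ 0.829 -0.56  -0.002] [ 584.64770363 -134.18075164  172.48938432] [ 30.7  30.3 -28.  101.2  17.4  53.  -38.7]
```

Request:
step_arm:
  rows: "0 0 0 0 0 -0.1 0;0 0 0 0 0 -0.1 0;0 0 0 0 0 -0.1 0;0 0 0 0 0 0 0"

```text
clock: 25.9
tcp_pos: [585.2, -134.3, 172.5]
tool_rot: [[0.778, 0.628, -0.003], [0.628, -0.778, -0.002], [-0.004, -0.001, -1.0]]
ft_force: [-2.4, 1.4, 6.2]
width: 0.566
```

```bash
python3 - <<'E'
from h import *
st=monitor.state();print(st['moment'],st['ft_force'],st['tool_rot'].round(3)[:,1],st['tcp_pos'],st['joint_positions'].round(1))
E
```

```text
[ 0.43973808  0.55855927 -0.07796078] [-2.4299762   1.36573265  6.15900861] [ 0.628 -0.778 -0.001] [ 585.21384525 -134.34923469  172.4802371 ] [ 27.9  29.6 -24.1 101.3  14.8  52.4 -53.7]
```

Anticlockwise resisted at about 1.1 N·m, with the jaws slipping on the cap at its stop. Clockwise is free (0.1 N·m), so the thread is left-hand.

Request:
step_arm:
  rows: "0 0 0 0 0 -0.12 0;0 0 0 0 0 -0.12 0;0 0 0 0 0 -0.12 0;0 0 0 0 0 -0.12 0;0 0 0 0 0 -0.12 0;0 0 0 0 0 -0.12 0;0 0 0 0 0 -0.12 0;0 0 0 0 0 -0.12 0;0 0 0 0 0 -0.12 0;0 0 0 0 0 -0.12 0"

```text
clock: 26.9
tcp_pos: [585.6, -136.0, 172.5]
tool_rot: [[0.866, -0.5, -0.001], [-0.5, -0.866, 0.002], [-0.002, -0.001, -1.0]]
ft_force: [-2.0, -2.1, 5.0]
width: 0.566
```

Request:
step_arm:
  rows: "0 0 0 0 0 -0.12 0;0 0 0 0 0 -0.12 0;0 0 0 0 0 0 0;0 0 0 0 0 0 0"

```text
clock: 27.3
tcp_pos: [585.3, -136.2, 172.4]
tool_rot: [[0.725, -0.689, -0.001], [-0.689, -0.725, 0.002], [-0.002, -0.001, -1.0]]
ft_force: [-2.1, -1.7, 5.8]
width: 0.564
```

```bash
python3 - <<'E'
from h import *
st=monitor.state();print(st['moment'],st['ft_force'],st['tool_rot'].round(3)[:,1],st['tcp_pos'],st['joint_positions'].round(1))
E
```

```text
[-0.46168349  0.50248258 -0.09044212] [-2.12569125 -1.6548671   5.79907932] [-0.689 -0.725 -0.001] [ 585.26190606 -136.23517965  172.4421117 ] [  14.1   27.3   -5.4  102.3    3.1   50.6 -126.2]
```

Request:
step_arm:
  rows: "0 0 0.3 0 0 0 0;0 0 0.4 0 0 0 0;0 0 0.5 0 0 0 0;0 0 0 0 0 0 0"

```text
clock: 27.7
tcp_pos: [585.1, -135.5, 183.9]
tool_rot: [[0.724, -0.69, -0.001], [-0.69, -0.724, 0.003], [-0.003, -0.001, -1.0]]
ft_force: [-0.6, -2.1, -0.6]
width: 0.563
```

Lifts freely. Raising it well clear.

Request:
step_arm:
  rows: "0 0 1 0 0 0 0;0 0 1.5 0 0 0 0;0 0 1.5 0 0 0 0;0 0 1.5 0 0 0 0;0 0 1.5 0 0 0 0;0 0 1 0 0 0 0;0 0 0.5 0 0 0 0;0 0 0 0 0 0 0;0 0 0 0 0 0 0"

```text
clock: 28.6
tcp_pos: [584.6, -135.0, 267.8]
tool_rot: [[0.724, -0.69, -0.003], [-0.69, -0.724, 0.004], [-0.005, -0.001, -1.0]]
ft_force: [1.0, -0.1, -1.1]
width: 0.566
```

```bash
python3 - <<'E'
from h import *
c=cam('wrist');w=snap('wrist','w8.png');a=snap('top','top8.png');b=snap('side','side8.png')
st=monitor.state();print(st['tcp_pos'],st['width'],st['ft_force'],st['clock'])
w7=cv2.imread('pics/w7.png')[:,:,::-1]
z=np.zeros((600,800,3),np.uint8);z[:300,:400]=cv2.resize(w,(400,300),interpolation=3)
z[:300,400:]=cv2.resize(w7,(400,300),interpolation=3)
z[300:,:400]=cv2.resize(b[90:390,150:550],(400,300),interpolation=3)
z[300:,400:]=cv2.resize(a[100:400,100:500],(400,300),interpolation=3)
cv2.imwrite('pics/v8.png',z[:,:,::-1])
E
```

```text
[ 584.57666338 -134.88228175  267.45930302] 0.5612479429963391 [-0.54568134 -0.8877243  -1.38743102] 28.75
```

View pics/v8.png

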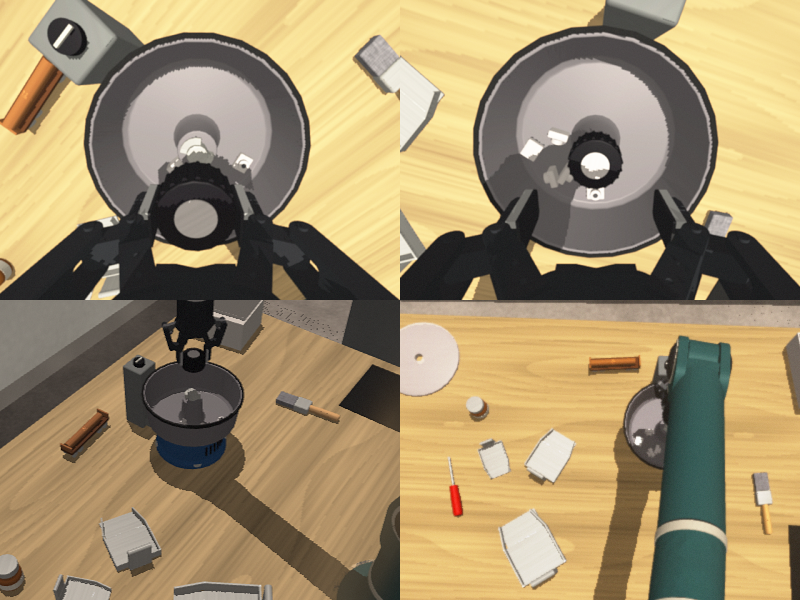

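The cap is held about 95 mm up with the stud bare. All five castings are in the bowl, the tray lies flat and empty, and the bystanders are untouched.

```bash
python3 -c "
from h import *
print(workorder.finish_job())"
```

```text
the job is handed in; nothing more can be done
None
```

The job is handed in at about 29 s of the 58 s allowed. All five castings are in the bowl, the middle-sized tray is empty and flat on the bench, and the unscrewed cap is in the gripper.

- **What went wrong:** on the way in, the tray's spout caught the bowl's rim, with 52–62 N at the wrist (limit 120 N). The tray shifted in the grip. When I backed off, three castings dropped into the bowl, one landed on top of the cap and one stayed on the tray. So only the last casting went in by a controlled tip. The 40 N limit for the arm or gripper body pressing on something may be a question here, though it was the held tray, not the gripper, that touched the rim.
- **How it was mended:** I tipped the last casting in and set the tray down. With the cap still on, I picked the fifth casting off the cap with the jaws and lowered it into the bowl.
- **The cap:** it has a left-hand thread. Anticlockwise it met about 1.1 N·m and the jaws slipped; clockwise it ran freely at about 0.1 N·m. I turned it about 2 rad and it lifted straight off.
- **Last checks:**
  - The cap is held about 95 mm above its seat, and the last pictures show the stud bare.
  - The wrist picture taken before unscrewing shows the five castings, two of them in shadow, so that count is less clear than the rest.
  - The jar, brush, screwdriver and wagon show no sign of having moved.
- **Disagreement:** the wrist camera put the cap about 4 mm from where the two fixed cameras did. I used a point close to the fixed cameras' one, and the grip held.

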